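# Close the bayonet collar of the cue clamp and hold it home

### The job

On the cue clamp, first pull the capped stop out from under the knurled collar as far as its slide goes. Then grip the collar and turn it clockwise (seen from above) under light downward pressure until its hidden keyway finds the pin and it drops, push it fully home and finish while still holding it down against its spring with the gripper. Do not knock over or shift the other things on the bench.

Things in the scene. Friction and masses are not known exactly. Their poses are not given: they have to be found in the camera images.
- clamp: Cue clamp, fixed (place and yaw vary): grey base plate 110 x 100 x 12 mm, upright steel spigot with a 6 mm bayonet pin, knurled collar on it. A cue end 13 mm thick (white ferrule, leather tip) sticks up through the collar to 97 mm above the bench and does not move. Origin on the spigot's axis at bench level, z up. The stop's cap sticks out on the +y side, between slide cheeks 34 mm tall.
- collar: Knurled aluminium collar, 50 mm across, 44 mm tall; origin at the centre of its underside, 40 mm above the bench when up, 22 mm when home. Grip it near its top. Turns freely both ways (0.05 N m friction), stays where left. Its one keyway is hidden inside: it meets the pin after a clockwise turn (from above) of 25 to 80 degrees from the start, and drops within about 8 degrees of that angle.
- collar_travel (a joint): Push of the collar, m: 0 = up, 0.018 = fully home, on a hard stop. A spring (about 6 N at the top, 11 N at home) lifts it again when let go. Blocked at 0.005 while the stop is in. With the stop out it rests on the pin at about 0.006 until the keyway is over the pin, then goes on to 0.018.
- stop (a joint): How far the stop is pulled out, m: 0 = in, under the collar; 0.026 = fully out, on its end stop. It slides level along the clamp's +y and a detent friction of about 5 N holds it where it stands.
- stop_cap (a point): Centre of the stop's round black ribbed cap, 20 mm in diameter, 24 mm long, its axis level along the clamp's +y (the pull direction), 27 mm above the bench, 70 mm from the spigot's axis when in and 96 mm when out. It overhangs the base plate: pinch it across (along the clamp's x) from above. Its axes are those of the clamp.
- tip_cutter: Bystander: chrome tip cutter, stepped cylinder 26 mm in diameter, 40 mm tall, origin at the centre of its underside.
- ferrule: Bystander: yellow plastic ferrule, a tube 15 mm in diameter, 26 mm tall, origin at the centre of its underside.
- sanding_block: Bystander: round cork sanding block 64 mm in diameter, 28 mm tall, origin at the centre of its underside.
- chalk_holder: Bystander: pewter chalk holder with a chalk in it, 42 mm in diameter, 32 mm tall, origin at the centre of its underside.
- glue_bottle: Bystander: small white glue bottle, 34 mm in diameter, 85 mm tall, origin at the centre of its underside.
- joint_cap: Bystander: dark wooden joint protector, 24 mm in diameter, 53 mm tall, origin at the centre of its underside.
Mind the look-alikes: they are no part of the job. Leave any green, pink or yellow look-alike of the clamp alone.

How it is judged:
By the outcome, as a careful person would: the job done as asked, in the order asked, and still so for the second after the job is handed in, while the arm keeps its last pose, push and grip.
It also fails if it takes over 45 s, if anything falls off the work surface, if the arm or the gripper's body presses on something with over 40 N, if the wrist force passes 120 N, or if a joint passes its speed limit or range.

### The arm

A 6-joint arm with a two-finger parallel gripper is mounted at the origin on the work surface. World frame = base frame: x ahead of the robot, y to its left, z up, the work surface at z = 0. Lengths are in m, angles in degrees, forces in N, time in s.
With the tool pointing down it reaches from about 0.375 to 0.9 m from the base axis. Payload 3.1 kg.
Tool frame: the origin (TCP) lies on the centre line of the jaws, within the pads' length; the fingertips stand 8 mm ahead of it and the grasp point (between the pads) lies 11 mm behind it; z points along the fingers, y is the line along which they close (so a half turn about z gives the same grasp; the last joint's range is limited). The gripper opens to 87 mm and grips with 3 to 60 N. Pads are 19 mm wide; open, the fingers measure 117 mm over their backs; the gripper's body (75 mm by 190 mm) begins 51 mm behind the grasp point.
Start: joints at [57.324, 30.224, 82.088, -0, 67.689, -10.227], TCP at [0.239, 0.578, 0.195] pointing down, gripper open.
Joint ranges: [-176.69, 176.69], [-43.24, 126.21], [12.49, 139.97], [-82, 262], [0, 151.66], [-163.58, 163.58]. Speed limits (degrees/s): [159.86, 159.86, 180, 180, 180, 180].

### API

Orientations are given as a 3x3 rotation matrix whose columns are the frame's x, y, z axes.
In Python, from rig import * gives the robot as it stands.
- The arm moves only by the tool step_arm, never from a script. Its argument "targets" is a list of rows, each a list of 5 numbers: the opening, from -1 (shut) to 1 (fully open), then the shift along the world's x, y, z normalised to -1 to 1, where 1 is 0.25 m, then the turn about the world's z normalised to -1 to 1, where 1 is 180 degrees. In form: [[fingers, x, y, z, turn], ...]. A call has 1 to 20 rows; each row is the pose to reach, as a shift and turn from the pose commanded when the call began, turning the shorter way round; what a row does not reach only later rows make up. A row lasts 1/10 s, in which the tool goes at most 50 mm and 8.59 degrees, less where a joint would pass 70% of its speed; a pose out of reach is approached as far as the arm can. A call with a number of a shift or a turn outside -1 to 1 is refused whole. A call with a gripper value outside its range is refused whole. The fingers move at their own pace and stop on an object; the grip force is fixed at half the most. Time passes only in rows, so rows that repeat a pose let the fingers close. It gives the time, the measured TCP pose, the force, the opening and the grip force at its end, in the units of the state.
- read_state(): the state, without advancing time (a new reading comes with each control period).
- capture(name): name is "side" or "top" or "wrist"; returns a dict with "color" (420x560x3 uint8, red, green, blue), "mtx" (3x3 intrinsics, pixels), "pose" (4x4, takes a point from camera to world coordinates). Camera axes: x right, y down, z forward; pixel columns grow to the right and rows downward; lengths in m; the calibration is good to about 2 mm. A picture is of the moment at which its call begins. There is no depth.
- hand_in(): hands the job in; it is judged then, once.
The state is a dict: "time_s": time; "joint_positions": joint angles; "qvel": joint speeds; "tau": joint torques, N m; "position": TCP position; "tcp_rot": TCP orientation; "force": force on the tool from outside, world axes, zero at the start; "moment": the same for the moment, N m; "opening": opening from 0.0 (shut) to 1.0 (fully open); "grasp_force": force on a finger pad.
Only numpy, scipy, OpenCV 4.12 (cv2) and the standard library are available. Lean on these libraries where they do the work, as an engineer would, in place of code of your own. Each camera call takes 0.05 s, during which the arm holds its last target. There are 200 camera calls.

## Working session

There is one attempt and no reset: what is moved stays moved. The work goes in short steps, Python scripts to look and compute and a tool call to move; the robot and the scene stay as the last step left them, time stands still between calls to the robot, and variables do not carry over. Pictures are saved under pics/ and viewed, at most 10 in all, crops included, and the job is handed in when it is done.

Besides the shell and the picture viewer there is one more tool, called after "Emit:" as name([rows], argument=value, ...), one row to a line, values as JSON. step_arm: Moves the arm, as the interface text tells. Scaled input: -1 to 1 covers 0.25 m each way for a shift and 180 degrees each way for a turn. Its arguments: {"type":"object","properties":{"targets":{"type":"array","items":{"type":"array","items":{"type":"number"}}}},"required":["targets"]}

```bash
mkdir -p pics; python3 - <<'E'
from rig import *
import cv2,numpy as np,pickle
s=read_state();print(s['time_s'],s['position'],s['tcp_rot'],s['opening'])
d={n:capture(n) for n in("top","side","wrist")}
pickle.dump(d,open('d0.pkl','wb'))
for n in d:
    cv2.imwrite(f'pics/{n}0.png',d[n]['color'][:,:,::-1]);print(n,d[n]['mtx'].round(1).tolist(),d[n]['pose'].round(3).tolist())
E
```

```text
0.0 [0.2382128  0.57698776 0.19427592] [[-9.24221377e-01  3.81855335e-01 -1.16171286e-03]
 [ 3.81856914e-01  9.24219664e-01 -1.81920189e-03]
 [ 3.79005925e-04 -2.12495336e-03 -9.99997670e-01]] 0.9999800546629997
top [[452.1, 0.0, 282.1], [0.0, 452.1, 208.8], [0.0, 0.0, 1.0]] [[0.023, -0.981, 0.193, 0.354], [-1.0, -0.027, -0.015, -0.012], [0.02, -0.192, -0.981, 1.075], [0.0, 0.0, 0.0, 1.0]]
side [[384.7, 0.0, 279.8], [0.0, 384.7, 208.8], [0.0, 0.0, 1.0]] [[0.738, -0.496, 0.457, 0.134], [-0.674, -0.541, 0.503, -0.463], [-0.002, -0.679, -0.734, 0.713], [0.0, 0.0, 0.0, 1.0]]
wrist [[324.8, 0.0, 278.1], [0.0, 324.8, 209.4], [0.0, 0.0, 1.0]] [[0.381, 0.898, 0.222, 0.178], [0.925, -0.369, -0.094, 0.602], [-0.003, 0.241, -0.971, 0.383], [0.0, 0.0, 0.0, 1.0]]
```

View pics/top0.png

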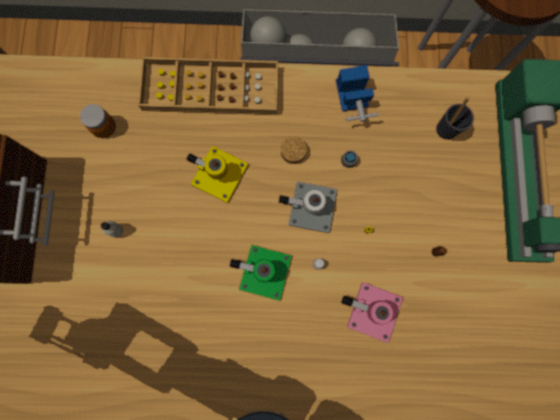

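View pics/side0.png

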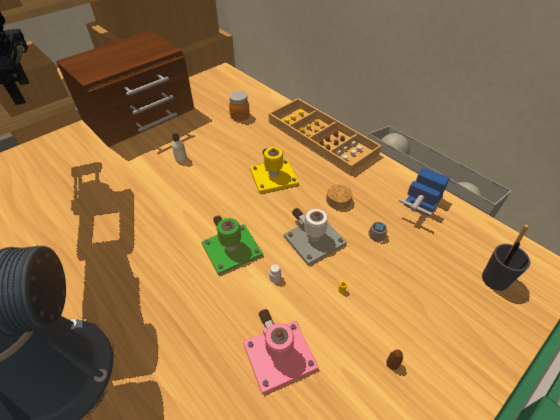

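Four clamp-shaped things show in the top view: yellow (220,172), green (265,270), pink (376,312) and grey (313,205). The grey one fits the description: it has a grey base, an aluminium collar and a black cap at about (284,200). I'll confirm it in an enlarged crop.

```bash
cat > h.py <<'E'
import numpy as np
def ray(c,u,v,z):
    d=c['pose'][:3,:3]@np.linalg.solve(c['mtx'],[u,v,1]);o=c['pose'][:3,3]
    return o+d*(z-o[2])/d[2]
def proj(c,p):
    q=c['pose'][:3,:3].T@(np.asarray(p)-c['pose'][:3,3]);q=c['mtx']@q;return q[:2]/q[2]
E
python3 - <<'E'
import cv2,numpy as np,pickle
from h import *
d=pickle.load(open('d0.pkl','rb'))
a=cv2.resize(d['top']['color'][170:245,265:365],None,fx=4,fy=4,interpolation=2)
b=cv2.resize(d['side']['color'][195:270,270:370],None,fx=4,fy=4,interpolation=2)
cv2.imwrite('pics/crop.png',np.hstack([a,b])[:,:,::-1])
for n,(r0,r1,c0,c1) in {'top':(170,245,265,365),'side':(195,270,270,370)}.items():
    c=d[n];im=c['color'][r0:r1,c0:c1];hsv=cv2.cvtColor(im,cv2.COLOR_RGB2HSV)
    for nm,m in {'grey':(hsv[...,1]<70)&(hsv[...,2]>60),'dark':(hsv[...,2]<50),'bright':(hsv[...,1]<60)&(hsv[...,2]>170)}.items():
        k,l,st,ce=cv2.connectedComponentsWithStats(m.astype(np.uint8))
        for i in range(1,k):
            if st[i,4]>15: print(n,nm,st[i].tolist(),(ce[i]+[c0,r0]).round(1))
E
```

```text
top grey [23, 12, 49, 51, 1674] [311.  206.9]
top dark [15, 26, 8, 8, 49] [283.7 199.6]
side grey [15, 14, 61, 56, 1577] [313.2 235.7]
side grey [1, 70, 8, 5, 38] [274.5 267.1]
side bright [36, 14, 21, 16, 154] [315.9 217. ]
side bright [30, 20, 5, 6, 20] [302.4 217.2]
side bright [1, 70, 8, 5, 36] [274.7 267.2]
```

View pics/crop.png

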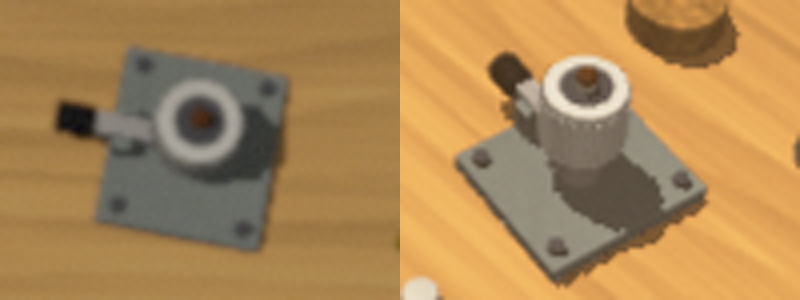

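The crop shows the grey clamp with its aluminium collar (ring centre at about (199,123) in the crop) and the black cap at (75,118). No colour paint, so it is the one. Next I'll work out its pose.

```bash
python3 - <<'E'
import pickle,cv2
from h import *
d=pickle.load(open('d0.pkl','rb'));t=d['top'];s=d['side']
f=lambda x,y:(265+(x-1.5)/4,170+(y-1.5)/4)
g=lambda x,y:(270+(x-400-1.5)/4,195+(y-1.5)/4)
col=ray(t,*f(199,123),.084);print('collar',col,ray(s,*g(586,88),.084))
print('cue',ray(t,*f(201,117),.097),ray(s,*g(588,74),.097))
cap=ray(t,283.7,199.6,.032);print('cap',cap)
sc=[ray(t,*f(*p),.013) for p in[(145,65),(268,90),(244,230),(119,205)]]
print('screws',np.round(sc,4));
print('screws side',np.round([ray(s,*g(*p),.013) for p in[(682,180),(557,246),(481,158)]],4))
for a,b in((1,0),(2,3)): e=sc[b]-sc[a];print('ydir',np.degrees(np.arctan2(e[1],e[0])),np.linalg.norm(e))
for a,b in((3,0),(2,1)): e=sc[b]-sc[a];print('xdir',np.degrees(np.arctan2(e[1],e[0])),np.linalg.norm(e))
e=cap-col;print('capdir',np.degrees(np.arctan2(e[1],e[0])),np.linalg.norm(e[:2]))
for n,p,z in(('sand',(293,150),.028),('chalk',(349,158),.03),('ferr',(369,230),.026),('cutter?',(320,264),.04)):print(n,ray(t,*p,z)[:2].round(3))
E
```

```text
collar [ 0.56991056 -0.09930138  0.084     ] [ 0.56877456 -0.10317442  0.084     ]
cue [ 0.57050912 -0.09923876  0.097     ] [ 0.56788334 -0.1043158   0.097     ]
cap [ 0.58113126 -0.03132705  0.032     ]
screws [[ 0.6204 -0.0725  0.013 ]
 [ 0.6069 -0.1471  0.013 ]
 [ 0.521  -0.133   0.013 ]
 [ 0.5341 -0.0583  0.013 ]]
screws side [[ 0.6074 -0.1493  0.013 ]
 [ 0.5211 -0.1334  0.013 ]
 [ 0.5331 -0.0591  0.013 ]]
ydir 79.77487418475752 0.07581722871396972
ydir 80.04694632365711 0.07581762337003771
xdir -9.342135269325786 0.08744836333589931
xdir -9.338787828292164 0.0870883763725092
capdir 80.62656841902243 0.06889421985453985
sand [ 0.706 -0.051]
chalk [ 0.689 -0.187]
ferr [ 0.515 -0.234]
cutter? [ 0.431 -0.117]
```

Emit:
step_arm([
  [1, 0.46, -0.81, 0, -0.143],
  [1, 0.46, -0.81, 0, -0.143],
  [1, 0.46, -0.81, 0, -0.143],
  [1, 0.46, -0.81, 0, -0.143],
  [1, 0.46, -0.81, 0, -0.143],
  [1, 0.46, -0.81, 0, -0.143],
  [1, 0.46, -0.81, 0, -0.143],
  [1, 0.46, -0.81, 0, -0.143],
])

```text
time_s: 0.95
position: [0.3532, 0.3759, 0.1952]
tcp_rot: [[-0.667, 0.745, -0.0], [0.745, 0.667, 0.0], [0.0, 0.0, -1.0]]
force: [0.3, -0.2, -0.4]
opening: 1.001
grasp_force: 0.0
```

Emit:
step_arm([
  [1, 0.46, -0.81, 0, -0.143],
  [1, 0.46, -0.81, 0, -0.143],
  [1, 0.46, -0.81, 0, -0.143],
  [1, 0.46, -0.81, 0, -0.143],
  [1, 0.46, -0.81, 0, -0.143],
  [1, 0.46, -0.81, 0, -0.143],
  [1, 0.46, -0.81, 0, -0.143],
  [1, 0.46, -0.81, 0, -0.143],
])

```text
time_s: 1.75
position: [0.4676, 0.1742, 0.195]
tcp_rot: [[-0.279, 0.96, -0.001], [0.96, 0.279, 0.0], [0.001, -0.001, -1.0]]
force: [0.1, 0.0, 0.5]
opening: 1.001
grasp_force: 0.0
```

Emit:
step_arm([
  [1, 0.456, -0.81, 0, -0.143],
  [1, 0.456, -0.81, 0, -0.143],
  [1, 0.456, -0.81, 0, -0.143],
  [1, 0.456, -0.81, 0, -0.143],
  [1, 0.456, -0.81, 0, -0.143],
  [1, 0.456, -0.81, 0, -0.143],
  [1, 0.456, -0.81, 0, -0.143],
  [1, 0.456, -0.81, 0, -0.143],
])

```text
time_s: 2.55
position: [0.5814, -0.0275, 0.1949]
tcp_rot: [[0.165, 0.986, -0.002], [0.986, -0.165, 0.001], [0.001, -0.002, -1.0]]
force: [-1.2, 0.6, 0.4]
opening: 1.002
grasp_force: 0.0
```

```bash
python3 - <<'E'
from rig import *
import cv2,pickle
from h import *
s=read_state();R=s['tcp_rot'];print(s['time_s'],s['position'],np.degrees(np.arctan2(R[1,1],R[0,1])),s['force'],s['joint_positions'])
w=capture('wrist');pickle.dump(w,open('w1.pkl','wb'))
im=w['color'].copy()
for p in [(.5818,-.0325,.037),(.570,-.1015,.097)]:
    q=proj(w,p);print(q);cv2.circle(im,tuple(int(x) for x in q),3,(255,0,0),1)
cv2.imwrite('pics/w1.png',im[:,:,::-1])
E
```

```text
2.55 [ 0.58143456 -0.02748798  0.19494542] -9.522414844130116 [-1.16617529  0.6143256   0.40393678] [-1.37169881e+01  2.69673773e+01  8.83335781e+01  3.22286668e-02
  6.48095315e+01 -4.20828377e+00]
[279.20756972 194.60744484]
[278.98029069 278.51677017]
```

View pics/w1.png

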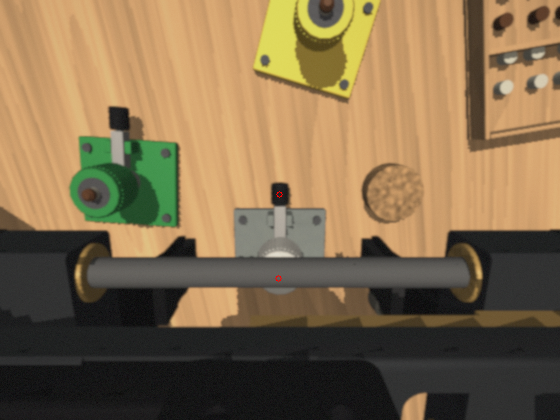

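The wrist view shows the cap at (280,194), right on the predicted mark at (279,195), so the pose is good. I'll descend and pinch.

Emit:
step_arm([
  [1, 0.002, -0.012, -0.15, 0],
  [1, 0.002, -0.012, -0.3, 0],
  [1, 0.002, -0.012, -0.45, 0],
  [1, 0.002, -0.012, -0.55, 0],
  [1, 0.002, -0.012, -0.62, 0],
  [1, 0.002, -0.012, -0.67, 0],
  [1, 0.002, -0.012, -0.7, 0],
  [1, 0.002, -0.012, -0.7, 0],
  [-0.7, 0.002, -0.012, -0.7, 0],
  [-0.7, 0.002, -0.012, -0.7, 0],
  [-0.7, 0.002, -0.012, -0.7, 0],
  [-0.7, 0.002, -0.012, -0.7, 0],
  [-0.7, 0.002, -0.012, -0.7, 0],
  [-0.7, 0.002, -0.012, -0.7, 0],
  [-0.7, 0.002, -0.012, -0.7, 0],
])

```text
time_s: 4.1
position: [0.5831, -0.0329, 0.0203]
tcp_rot: [[0.168, 0.986, -0.0], [0.986, -0.168, 0.0], [0.0, -0.0, -1.0]]
force: [-0.0, -0.0, -0.6]
opening: 0.446
grasp_force: 0.0
```

Emit:
step_arm([
  [-0.9, 0, 0, 0, 0],
  [-0.9, 0, 0, 0, 0],
  [-0.9, 0, 0, 0, 0],
  [-0.9, 0, 0, 0, 0],
  [-0.9, 0, 0, 0, 0],
  [-0.9, 0, 0, 0, 0],
  [-0.9, 0, 0, 0, 0],
])

```text
time_s: 4.8
position: [0.5831, -0.0329, 0.0203]
tcp_rot: [[0.168, 0.986, -0.0], [0.986, -0.168, 0.0], [0.0, -0.0, -1.0]]
force: [-0.4, -0.2, -0.1]
opening: 0.052
grasp_force: 0.0
```

```bash
python3 - <<'E'
from rig import *
import cv2,pickle
from h import *
s=read_state();print(s['time_s'],s['position'],s['opening'],s['force'],s['grasp_force'])
t=capture('top');q=capture('side');w=capture('wrist');pickle.dump((t,q,w),open('d1.pkl','wb'))
a=cv2.resize(q['color'][150:270,240:380],None,fx=4,fy=4,interpolation=2)
cv2.imwrite('pics/s1.png',a[:,:,::-1])
E
```

```text
4.8 [ 0.5831174  -0.0328761   0.02025002] 0.05157785995636366 [-0.37401209 -0.17908982 -0.05746377] 0.0
```

View pics/s1.png

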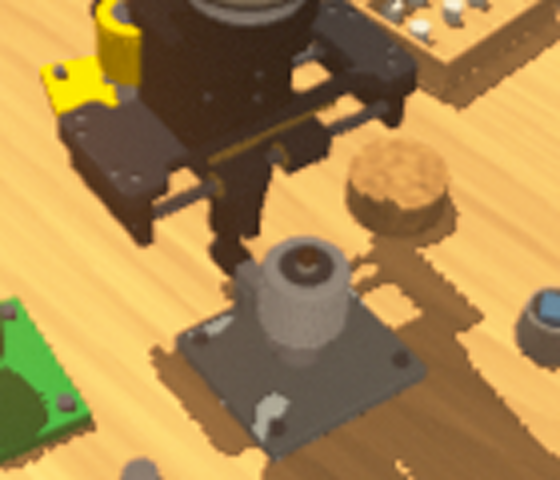

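```bash
python3 - <<'E'
import cv2,pickle
from h import *
t,q,w=pickle.load(open('d1.pkl','rb'))
for n,p in dict(tip=(.583,-.033,.012),tcp=(.583,-.033,.02),grasp=(.583,-.033,.031),capin=(.5818,-.0325,.027),capout=(.5862,-.0069,.027)).items():
    print(n,'side crop',((proj(q,p)-[240,150])*4).round(),'side',proj(q,p).round(1),'top',proj(t,p).round(1),'wrist',proj(w,p).round(1))
a=cv2.resize(w['color'][120:300,180:380],None,fx=2,fy=2,interpolation=2)
b=cv2.resize(q['color'][195:240,280:325],(360,360),interpolation=2)
cv2.imwrite('pics/c1.png',np.hstack([a,b])[:,:,::-1])
E
```

```text
tip side crop [229. 270.] side [297.4 217.4] top [284.2 200.6] wrist [277.7 233.6]
tcp side crop [230. 261.] side [297.5 215.2] top [284.3 199.9] wrist [277.7 237.7]
grasp side crop [230. 249.] side [297.6 212.2] top [284.4 198.9] wrist [277.6 243.9]
capin side crop [228. 254.] side [297.1 213.4] top [284.2 199.8] wrist [275.5 241.1]
capout side crop [204. 227.] side [291.1 206.8] top [273.4 197.7] wrist [275.5 198.1]
```

View pics/c1.png

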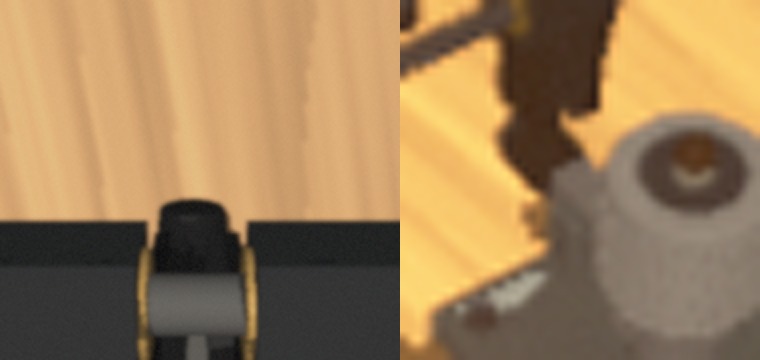

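The pictures don't settle it: the opening reads nearly shut, yet the cap seems to be between the fingers. A small 4 mm pull will show whether it is held.

Emit:
step_arm([
  [-0.9, 0.001, 0.008, 0, 0],
  [-0.9, 0.003, 0.016, 0, 0],
  [-0.9, 0.003, 0.016, 0, 0],
])

```text
time_s: 5.25
position: [0.5839, -0.0285, 0.0203]
tcp_rot: [[0.168, 0.986, -0.0], [0.986, -0.168, 0.0], [0.0, -0.0, -1.0]]
force: [0.3, 0.8, 0.4]
opening: 0.05
grasp_force: 0.0
```

No resistance, so nothing is held. I'll back straight up and look.

Emit:
step_arm([
  [-0.9, 0, 0, 0.03, 0],
  [-0.9, 0, 0, 0.12, 0],
  [-0.9, 0, 0, 0.24, 0],
  [-0.9, 0, 0, 0.4, 0],
  [-0.9, 0, 0, 0.5, 0],
  [-0.9, 0, 0, 0.5, 0],
])

```text
time_s: 5.85
position: [0.587, -0.0295, 0.15]
tcp_rot: [[0.168, 0.986, 0.009], [0.986, -0.168, -0.002], [-0.001, 0.01, -1.0]]
force: [-0.6, -1.4, -0.1]
opening: 0.051
grasp_force: 0.0
```

```bash
python3 - <<'E'
from rig import *
import cv2,pickle
from h import *
s=read_state();print(s['time_s'],s['position'],s['opening'],s['force'])
t=capture('top');q=capture('side');w=capture('wrist');pickle.dump((t,q,w),open('d2.pkl','wb'))
for n,p in dict(tip=np.array(s['position'])-[0,0,.008],capin=(.5818,-.0325,.027),capout=(.5862,-.0069,.027)).items(): print(n,proj(q,p).round(1),proj(w,p).round(1))
a=cv2.resize(q['color'][150:250,260:340],(480,600),interpolation=2)
b=cv2.resize(w['color'][130:330,220:336],(320,600*1),interpolation=2)
cv2.imwrite('pics/c2.png',np.hstack([a,b])[:,:,::-1])
E
```

```text
5.85 [ 0.58701651 -0.02953982  0.15002685] 0.051151702391590836 [-0.55671371 -1.43187858 -0.14269326]
tip [299.5 176.4] [282.8 235.7]
capin [297.1 213.4] [276.1 201.4]
capout [291.1 206.8] [276.1 174.7]
```

View pics/c2.png

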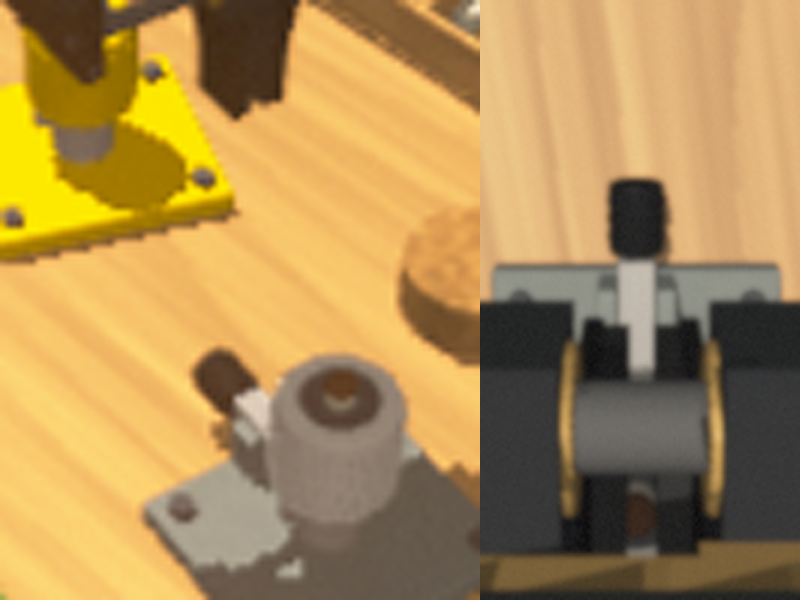

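The wrist view shows the cap still in, at about (277,203). In the side view the fingertip is at about (299,169), but the state predicts (299,176), so the fingers were above the cap. I'll check how far off the height is.

```bash
python3 - <<'E'
import pickle
from h import *
t,q,w=pickle.load(open('d2.pkl','rb'))
print(w['pose'].round(4).tolist())
yd=np.array([.1685,.9857]);xd=np.array([.9857,-.1685]);ax=np.array([.570,-.1015])
for sx in(-55,55):
    p=ax+xd*sx/1000+yd*.05;print('plate corner',proj(w,[*p,.012]))
print('obs L,R',220+(493-480)*.3625,220+(780-480)*.3625,130+266/3)
# fingertip outer-lower edge in the side view, ray at several heights
for z in(.142,.155,.165,.175,.185):print(z,ray(q,260+240/6,150+115/6,z).round(4),ray(q,260+280/6,150+100/6,z).round(4),'wrist L,R outer edge',ray(w,220+(585-480)*.3625,130+318/3,z).round(4),ray(w,220+(700-480)*.3625,130+318/3,z).round(4))
E
```

```text
[[0.9859, -0.1626, -0.0384, 0.5945], [-0.1671, -0.9567, -0.2386, 0.0349], [0.002, 0.2416, -0.9704, 0.3346], [0.0, 0.0, 0.0, 1.0]]
plate corner [222.72193449 217.17117197]
plate corner [329.5702302  217.26559218]
obs L,R 224.7125 328.75 218.66666666666669
0.142 [ 0.6046 -0.0133  0.142 ] [ 0.6216 -0.0174  0.142 ] wrist L,R outer edge [ 0.5717 -0.0272  0.142 ] [ 0.5974 -0.0315  0.142 ]
0.155 [ 0.5939 -0.0236  0.155 ] [ 0.6105 -0.0276  0.155 ] wrist L,R outer edge [ 0.5733 -0.023   0.155 ] [ 0.5972 -0.027   0.155 ]
0.165 [ 0.5856 -0.0315  0.165 ] [ 0.6019 -0.0354  0.165 ] wrist L,R outer edge [ 0.5745 -0.0197  0.165 ] [ 0.597  -0.0236  0.165 ]
0.175 [ 0.5774 -0.0393  0.175 ] [ 0.5934 -0.0432  0.175 ] wrist L,R outer edge [ 0.5757 -0.0165  0.175 ] [ 0.5969 -0.0201  0.175 ]
0.185 [ 0.5691 -0.0472  0.185 ] [ 0.5849 -0.051   0.185 ] wrist L,R outer edge [ 0.5768 -0.0133  0.185 ] [ 0.5967 -0.0167  0.185 ]
```

```bash
python3 - <<'E'
import pickle
from h import *
t,q,w=pickle.load(open('d1.pkl','rb'))
o=np.array([.5831,-.0329]);yd=np.array([.168,.986]);xd=np.array([.986,-.168])
for z in(.082,.10,.11,.12):
  print(z,[proj(q,[*(o+sx*xd+sy*yd),z]).round(1).tolist() for sx,sy in((-.095,-.0375),(.095,-.0375))])
print('obs',240+145/4,150+238/4,' right lower',240+412/4,150+90/4)
for z in(.012,.025,.035,.04,.045):print(z,[proj(q,[*(o+sx*xd+sy*yd),z]).round(1).tolist() for sx,sy in((-.017,-.0095),(.017,-.0095))])
# dark pixel dump near fingertip
im=q['color'][200:222,290:312].max(2);print(im)
E
```

```text
0.082 [[271.9, 224.7], [341.0, 191.1]]
0.1 [[271.8, 219.2], [341.9, 185.5]]
0.11 [[271.7, 216.1], [342.4, 182.3]]
0.12 [[271.6, 212.9], [342.9, 179.1]]
obs 276.25 209.5  right lower 343.0 172.5
0.012 [[293.8, 222.8], [305.3, 217.0]]
0.025 [[293.9, 219.2], [305.6, 213.4]]
0.035 [[294.0, 216.4], [305.8, 210.6]]
0.04 [[294.1, 215.0], [305.9, 209.2]]
0.045 [[294.1, 213.6], [306.0, 207.8]]
[[234 231 144  69  72  72  72  68  70  69  72  68  68  69  66  86 226 245
  247 247 246 246]
 [244 244 155  70  70  71  67  70  68  70  71  69  67  69  67  93 235 247
  246 246 247 246]
 [241 242 157  72  69  70  69  68  70  70  67  69  68  69  64 174 242 248
  247 246 246 246]
 [243 226 132  68  71  69  70  69  68  69  68  70  70  69  67 189 242 248
  248 247 246 246]
 [245 222 125  70  68  68  69  69  68  70  69  70  69  67  67 188 241 247
  248 248 248 246]
 [248 225 128  68  70  70  67  69  68  72  68  66  69  70  67 231 247 247
  246 248 248 248]
 [248 244 155  71  71  70  67  69  70  69  71  68  70  66  67 238 250 249
  247 246 247 248]
 [249 248 190  94  70  71  68  69  69  71  71  71  71  67  67
[... 634 characters left out ...]
9  69  86 183 234 228 174 149
  147 135 100  82]
 [252 253 250 170  80  73  71  70  70  72  82 105 113 135 209 187 154 148
  150 125  89  81]
 [249 252 253 249 171  80  73  71  73 104 114 119 119 123 146 140 145 149
  150 122  88  80]
 [246 249 251 252 249 162  68  71  77 108 119 119 122 122 124 125 142 148
  149 131  91  80]
 [244 245 248 251 252 231 141  80  81 104 115 122 119 120 120 124 139 147
  147 146 116  86]
 [242 244 245 247 250 250 248 171 100 106 107 115 120 119 125 130 134 144
  149 148 142 106]
 [242 242 243 244 246 221 205 164 129 110 102 107 115 121 127 136 129 140
  148 151 149 139]
 [245 243 241 243 245 187 146 151 125 108 103 101 105 117 123 128 128 132
  142 148 150 147]]
```

The body and the fingers both sit about 25 mm above the reported height: the side view gives finger corners near z≈0.043 where 0.012 was reported, and the body is shifted by the same amount. I'll allow for that, open and go lower while watching the force.

Emit:
step_arm([
  [0.3, -0.009, -0.012, 0, 0],
  [0.3, -0.009, -0.012, 0, 0],
  [0.3, -0.009, -0.012, 0, 0],
  [0.3, -0.009, -0.012, 0, 0],
  [0.3, -0.009, -0.012, 0, 0],
  [0.3, -0.009, -0.012, -0.1, 0],
  [0.3, -0.009, -0.012, -0.2, 0],
  [0.3, -0.009, -0.012, -0.3, 0],
  [0.3, -0.009, -0.012, -0.38, 0],
  [0.3, -0.009, -0.012, -0.44, 0],
  [0.3, -0.009, -0.012, -0.48, 0],
  [0.3, -0.009, -0.012, -0.5, 0],
  [0.3, -0.009, -0.012, -0.5, 0],
])

```text
time_s: 7.3
position: [0.5815, -0.0318, 0.0199]
tcp_rot: [[0.168, 0.986, -0.001], [0.986, -0.168, 0.0], [0.0, -0.001, -1.0]]
force: [-0.1, 0.5, 0.2]
opening: 0.653
grasp_force: 0.0
```

Emit:
step_arm([
  [0.3, 0, 0, -0.02, 0],
  [0.3, 0, 0, -0.04, 0],
  [0.3, 0, 0, -0.06, 0],
  [0.3, 0, 0, -0.08, 0],
  [0.3, 0, 0, -0.08, 0],
])

```text
time_s: 7.8
position: [0.581, -0.0317, -0.0005]
tcp_rot: [[0.168, 0.986, -0.001], [0.986, -0.168, 0.0], [0.0, -0.001, -1.0]]
force: [0.4, -0.3, 0.5]
opening: 0.649
grasp_force: 0.0
```

```bash
python3 - <<'E'
from rig import *
import cv2,pickle
from h import *
s=read_state();print(s['time_s'],s['position'],s['opening'],s['force'])
q=capture('side');w=capture('wrist');pickle.dump((q,w),open('d3.pkl','wb'))
a=cv2.resize(q['color'][160:240,265:345],(480,480),interpolation=2)
b=cv2.resize(w['color'][160:300,220:336],(320,480),interpolation=2)
cv2.imwrite('pics/c3.png',np.hstack([a,b])[:,:,::-1])
E
```

```text
7.8 [ 5.81049802e-01 -3.17380223e-02 -4.68110745e-04] 0.6491844985507391 [ 0.38513014 -0.34522546  0.51941476]
```

View pics/c3.png

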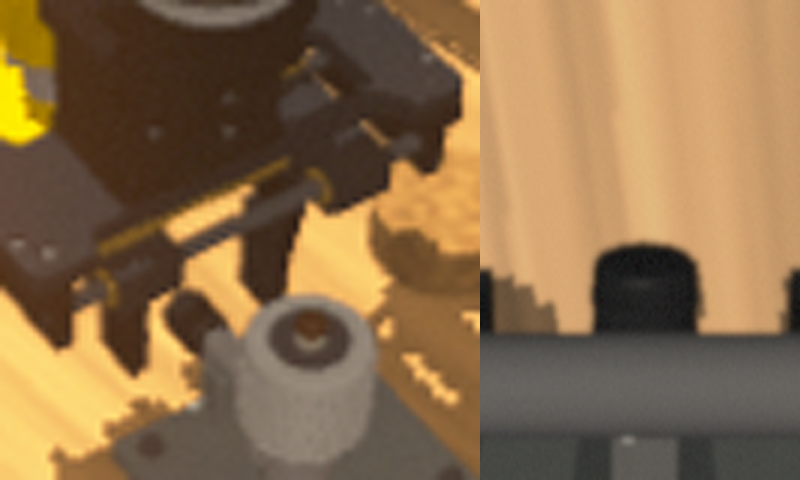

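The left fingertip is at about (287.5,222.5) in the side view, with the cap between the fingers and the wrist view centred on it. I'll check the tip height.

```bash
python3 - <<'E'
import pickle
from h import *
q,w=pickle.load(open('d3.pkl','rb'))
o=np.array([.581,-.0317]);yd=np.array([.168,.986]);xd=np.array([.986,-.168])
for z in(-.008,.01,.02,.03):print(z,[proj(q,[*(o+sx*xd-.0095*yd),z]).round(1).tolist() for sx in(-.043,-.028,.028,.043)])
print('obs left tip 287-289,222; right tip',265+270/6,160+300/6)
E
```

```text
-0.008 [[283.7, 232.8], [288.9, 230.2], [307.6, 220.7], [312.5, 218.3]]
0.01 [[283.7, 228.0], [289.0, 225.4], [308.0, 215.9], [313.0, 213.4]]
0.02 [[283.8, 225.2], [289.0, 222.6], [308.2, 213.2], [313.2, 210.7]]
0.03 [[283.8, 222.5], [289.1, 219.9], [308.5, 210.4], [313.5, 207.9]]
obs left tip 287-289,222; right tip 310.0 210.0
```

The tips are at z≈0.02–0.027. I'll go 11 mm lower and close.

Emit:
step_arm([
  [0.3, 0.002, 0, -0.02, 0],
  [0.3, 0.002, 0, -0.035, 0],
  [0.3, 0.002, 0, -0.044, 0],
  [-0.9, 0.002, 0, -0.044, 0],
  [-0.9, 0.002, 0, -0.044, 0],
  [-0.9, 0.002, 0, -0.044, 0],
  [-0.9, 0.002, 0, -0.044, 0],
  [-0.9, 0.002, 0, -0.044, 0],
  [-0.9, 0.002, 0, -0.044, 0],
  [-0.9, 0.002, 0, -0.044, 0],
  [-0.9, 0.002, 0, -0.044, 0],
  [-0.9, 0.002, 0, -0.044, 0],
  [-0.9, 0.002, 0, -0.044, 0],
  [-0.9, 0.002, 0, -0.044, 0],
])

```text
time_s: 9.3
position: [0.582, -0.0318, -0.0107]
tcp_rot: [[0.168, 0.986, -0.0], [0.986, -0.168, 0.0], [0.0, -0.0, -1.0]]
force: [-1.2, -0.2, 1.4]
opening: 0.224
grasp_force: 30.0
```

It is gripped: opening 19.5 mm, 30 N. Now the pull along +y.

Emit:
step_arm([
  [-0.9, 0.002, 0.01, 0, 0],
  [-0.9, 0.004, 0.02, 0, 0],
  [-0.9, 0.005, 0.03, 0, 0],
  [-0.9, 0.007, 0.04, 0, 0],
  [-0.9, 0.009, 0.05, 0, 0],
  [-0.9, 0.01, 0.06, 0, 0],
  [-0.9, 0.012, 0.07, 0, 0],
  [-0.9, 0.014, 0.08, 0, 0],
  [-0.9, 0.015, 0.09, 0, 0],
  [-0.9, 0.017, 0.098, 0, 0],
  [-0.9, 0.018, 0.104, 0, 0],
  [-0.9, 0.018, 0.104, 0, 0],
])

```text
time_s: 10.5
position: [0.5863, -0.0066, -0.0107]
tcp_rot: [[0.167, 0.986, -0.001], [0.986, -0.167, -0.001], [-0.001, -0.001, -1.0]]
force: [-2.3, -4.8, 2.9]
opening: 0.221
grasp_force: 30.0
```

Emit:
step_arm([
  [-0.9, 0.001, 0.004, 0, 0],
  [-0.9, 0.001, 0.008, 0, 0],
  [-0.9, 0.002, 0.012, 0, 0],
  [-0.9, 0.002, 0.012, 0, 0],
])

```text
time_s: 10.9
position: [0.5864, -0.006, -0.0108]
tcp_rot: [[0.166, 0.986, -0.002], [0.986, -0.166, -0.004], [-0.005, -0.001, -1.0]]
force: [-4.2, -12.6, 2.1]
opening: 0.222
grasp_force: 30.0
```

The force rose to 12.6 N with no more travel, so the stop is on its end stop. I'll release it and rise.

Emit:
step_arm([
  [-0.9, -0.001, -0.008, 0, 0],
  [0.2, -0.001, -0.008, 0, 0],
  [0.2, -0.001, -0.008, 0, 0],
  [0.2, -0.001, -0.008, 0, 0],
  [0.2, -0.001, -0.008, 0, 0],
  [0.2, -0.001, -0.008, 0, 0],
  [1, -0.001, -0.008, 0.1, 0],
  [1, -0.001, -0.008, 0.25, 0],
  [1, -0.001, -0.008, 0.4, 0],
  [1, -0.001, -0.008, 0.55, 0],
  [1, -0.001, -0.008, 0.6, 0],
  [1, -0.001, -0.008, 0.6, 0],
  [1, -0.001, -0.008, 0.6, 0],
])

```text
time_s: 12.2
position: [0.5859, -0.0046, 0.1383]
tcp_rot: [[0.168, 0.986, -0.002], [0.986, -0.168, 0.0], [0.0, -0.002, -1.0]]
force: [0.1, 0.3, 0.4]
opening: 0.992
grasp_force: 0.0
```

```bash
python3 - <<'E'
from rig import *
import cv2,pickle
from h import *
s=read_state();print(s['time_s'],s['position'],s['opening'],s['force'])
w=capture('wrist');im=w['color'];print('in',proj(w,(.5818,-.0325,.03)),'out',proj(w,(.5862,-.0069,.03)))
m=(im.max(2)<45).astype(np.uint8);m[:140]=0;m[260:]=0;m[:,:240]=0;m[:,320:]=0
k,l,st,ce=cv2.connectedComponentsWithStats(m);print([(st[i].tolist(),ce[i].round(1).tolist()) for i in range(1,k) if st[i,4]>30])
cv2.imwrite('pics/w4.png',cv2.resize(im[120:300,180:380],None,fx=2,fy=2)[:,:,::-1])
E
```

```text
12.2 [ 0.58592835 -0.00459626  0.13825399] 0.9919708739089629 [0.05861414 0.32052408 0.38955576]
in [278.68393671 228.73710159] out [278.76357708 202.214517  ]
[([271, 191, 18, 25, 423], [279.4, 202.6])]
```

View pics/w4.png

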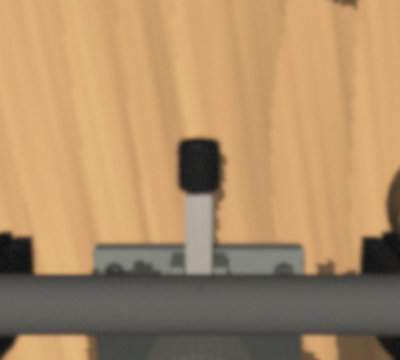

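The wrist view has the cap at (279.4,202.6); fully out is predicted at (278.8,202.2), so the stop is out. Next, over to the collar and down.

Emit:
step_arm([
  [1, -0.032, -0.19, 0, 0],
  [1, -0.064, -0.388, 0, 0],
  [1, -0.064, -0.388, 0, 0],
  [1, -0.064, -0.388, 0, 0],
  [1, -0.064, -0.388, -0.08, 0],
  [1, -0.064, -0.388, -0.16, 0],
  [1, -0.064, -0.388, -0.24, 0],
  [1, -0.064, -0.388, -0.32, 0],
  [1, -0.064, -0.388, -0.37, 0],
  [1, -0.064, -0.388, -0.4, 0],
  [1, -0.064, -0.388, -0.4, 0],
])

```text
time_s: 13.35
position: [0.5701, -0.1009, 0.038]
tcp_rot: [[0.167, 0.986, -0.002], [0.986, -0.167, 0.001], [0.001, -0.003, -1.0]]
force: [-0.2, -0.2, -0.5]
opening: 0.997
grasp_force: 0.0
```

Emit:
step_arm([
  [-0.3, 0, 0, 0, 0],
  [-0.3, 0, 0, 0, 0],
  [-0.3, 0, 0, 0, 0],
  [-0.3, 0, 0, 0, 0],
  [-0.3, 0, 0, 0, 0],
  [-0.3, 0, 0, 0, 0],
  [-0.3, 0, 0, 0, 0],
  [-0.3, 0, 0, 0, 0],
  [-0.3, 0, 0, 0, 0],
])

```text
time_s: 14.25
position: [0.5702, -0.1018, 0.0395]
tcp_rot: [[0.168, 0.986, -0.001], [0.986, -0.168, 0.0], [-0.0, -0.001, -1.0]]
force: [-2.7, -0.4, 5.6]
opening: 0.567
grasp_force: 30.0
```

The collar is gripped (49 mm, 30 N). I'll press lightly until it rests on the pin.

Emit:
step_arm([
  [-0.3, 0, 0, -0.008, 0],
  [-0.3, 0, 0, -0.016, 0],
  [-0.3, 0, 0, -0.024, 0],
  [-0.3, 0, 0, -0.03, 0],
  [-0.3, 0, 0, -0.03, 0],
])

```text
time_s: 14.75
position: [0.5703, -0.1018, 0.0333]
tcp_rot: [[0.168, 0.986, -0.001], [0.986, -0.168, -0.0], [-0.0, -0.001, -1.0]]
force: [-4.5, -0.6, 13.6]
opening: 0.566
grasp_force: 30.0
```

It moved 6.2 mm and the force is 13.6 N, so it rests on the pin. Turning clockwise in steps.

Emit:
step_arm([
  [-0.3, 0, 0, 0, -0.02],
  [-0.3, 0, 0, 0, -0.04],
  [-0.3, 0, 0, 0, -0.06],
  [-0.3, 0, 0, 0, -0.08],
  [-0.3, 0, 0, 0, -0.1],
  [-0.3, 0, 0, 0, -0.12],
])

```text
time_s: 15.35
position: [0.5702, -0.1018, 0.0333]
tcp_rot: [[0.52, 0.854, -0.001], [0.854, -0.52, -0.0], [-0.001, -0.001, -1.0]]
force: [-4.1, 0.5, 13.5]
opening: 0.565
grasp_force: 30.0
```

Emit:
step_arm([
  [-0.3, 0, 0, 0, -0.015],
  [-0.3, 0, 0, 0, -0.03],
  [-0.3, 0, 0, 0, -0.04],
  [-0.3, 0, 0, 0, -0.04],
])

```text
time_s: 15.75
position: [0.5701, -0.1017, 0.0333]
tcp_rot: [[0.622, 0.783, -0.001], [0.783, -0.622, 0.0], [-0.001, -0.001, -1.0]]
force: [-4.3, 0.6, 13.2]
opening: 0.566
grasp_force: 30.0
```

Emit:
step_arm([
  [-0.3, 0, 0, 0, -0.013],
  [-0.3, 0, 0, 0, -0.026],
  [-0.3, 0, 0, 0, -0.04],
  [-0.3, 0, 0, 0, -0.04],
])

```text
time_s: 16.15
position: [0.5701, -0.1017, 0.0332]
tcp_rot: [[0.716, 0.698, -0.001], [0.698, -0.716, 0.0], [-0.001, -0.001, -1.0]]
force: [-4.6, -0.4, 11.9]
opening: 0.565
grasp_force: 30.0
```

Emit:
step_arm([
  [-0.3, 0, 0, 0, -0.013],
  [-0.3, 0, 0, 0, -0.026],
  [-0.3, 0, 0, 0, -0.04],
  [-0.3, 0, 0, 0, -0.04],
])

```text
time_s: 16.55
position: [0.5701, -0.1017, 0.0327]
tcp_rot: [[0.798, 0.603, -0.001], [0.603, -0.798, 0.0], [-0.001, -0.001, -1.0]]
force: [-4.5, -0.1, 8.9]
opening: 0.566
grasp_force: 30.0
```

The force dropped to 8.9 N and z is creeping down, so the keyway may be over the pin. I'll press a little.

Emit:
step_arm([
  [-0.3, 0, 0, -0.006, 0],
  [-0.3, 0, 0, -0.012, 0],
  [-0.3, 0, 0, -0.012, 0],
])

```text
time_s: 16.85
position: [0.5701, -0.1016, 0.0295]
tcp_rot: [[0.798, 0.603, -0.001], [0.603, -0.798, 0.001], [-0.001, -0.001, -1.0]]
force: [-3.2, 0.9, 9.4]
opening: 0.565
grasp_force: 30.0
```

It is dropping freely against the spring alone. Now push it home.

Emit:
step_arm([
  [-0.3, 0, 0, -0.008, 0],
  [-0.3, 0, 0, -0.016, 0],
  [-0.3, 0, 0, -0.024, 0],
  [-0.3, 0, 0, -0.032, 0],
  [-0.3, 0, 0, -0.036, 0],
  [-0.3, 0, 0, -0.04, 0],
  [-0.3, 0, 0, -0.04, 0],
  [-0.3, 0, 0, -0.04, 0],
])

```text
time_s: 17.65
position: [0.5702, -0.1015, 0.0214]
tcp_rot: [[0.798, 0.603, -0.001], [0.603, -0.798, 0.0], [-0.0, -0.001, -1.0]]
force: [-6.6, 1.2, 20.0]
opening: 0.571
grasp_force: 30.0
```

Total travel is 18.1 mm and the force has jumped to 20 N, which fits the hard stop. One slight extra press will confirm it, then a check for slip.

Emit:
step_arm([
  [-0.3, 0, 0, -0.006, 0],
  [-0.3, 0, 0, -0.006, 0],
  [-0.3, 0, 0, -0.006, 0],
  [-0.3, 0, 0, -0.006, 0],
  [-0.3, 0, 0, -0.006, 0],
])

```text
time_s: 18.15
position: [0.5703, -0.1015, 0.0212]
tcp_rot: [[0.797, 0.603, -0.0], [0.603, -0.797, 0.0], [-0.0, -0.0, -1.0]]
force: [-7.8, 2.7, 28.4]
opening: 0.565
grasp_force: 30.0
```

```bash
python3 - <<'E'
from rig import *
import cv2
from h import *
s=read_state();print(s['time_s'],s['position'],s['force'],s['moment'])
q=capture('side')
for z in(.084,.066):print(z,'collar near edge',proj(q,(.570-.018,-.1015-.018,z)),'centre',proj(q,(.57,-.1015,z)))
cv2.imwrite('pics/s5.png',cv2.resize(q['color'][170:270,260:380],None,fx=5,fy=5,interpolation=2)[:,:,::-1])
E
```

```text
18.15 [ 0.57027874 -0.1014724   0.02122882] [-7.82212107  2.67907613 28.43196729] [ 0.42002535  1.71525766 -0.13879989]
0.084 collar near edge [316.18312596 224.76722601] centre [315.96207278 215.92117202]
0.066 collar near edge [315.62622851 230.12525745] centre [315.41982646 221.30753583]
```

View pics/s5.png

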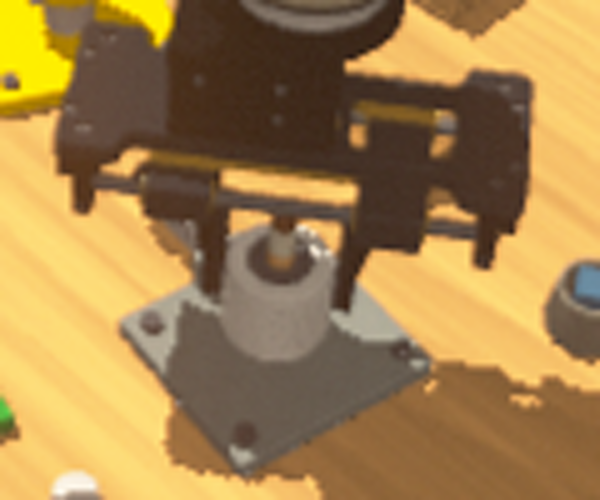

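The collar's near top edge is at about (316,228–229) in the side view. Home predicts row 230 and up predicts 225. The cue stands proud, and the force rose 8 N for 0.2 mm of travel, so the collar is on its hard stop and held down. Handing in.

```bash
python3 -c "
from rig import *
print(hand_in())"
```

```text
the job is handed in; nothing more can be done
None
```

I handed the job in at about 18 s: the stop is fully out, the collar turned about 43° clockwise until it dropped, and the gripper is holding it on its hard stop at about 28 N. The first pinch at the cap closed on air because the fingers sat about 25 mm higher than reported. I saw no other item disturbed but took no final overall view to check them all.

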